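# Cull the cut-off locating pin from the drilling jig

## Task

One of the three locating pins in the blue drilling jig has been cut short: its tip no longer shows at the far side. Draw that pin out by its head, lay it on the black mat and let go of it, then take it again by its shank and park it in the side notch of the red reject rack: head inside the hooded bay, shank pointing out through the notch and dropped behind the lip, left at rest. Leave the two good pins in the jig, and do not disturb anything else on the bench.

Things in the scene. Friction and masses are not known exactly. Their poses are not given: they have to be found in the camera images.
- jig: Blue block fixed to the table, 66 x 206 mm (x, y), 78 mm high (bushes on top to 84); low feet out to y = +-130 mm. Three 11.6 mm bores run through it along x at y = -75, 0, +75 mm, 45 mm above the table. Origin: centre of its underside. Pin heads stand at its front, -x, roughly towards the robot; front face at x = -33 mm.
- short_pin: Cut-off pin, 0.15 kg: dark square head 20 x 20 mm, 36 mm long, then a brass shank 10 mm thick, 58 mm long. Origin: on the axis at the shoulder (head meets shank); x runs to the tip. It sits loose in any of the bores, shoulder within 1 mm of the front face, and draws out along the jig's -x, no catch. It balances 7 mm inside the head; lying on its head, the shank is level, 5 mm clear.
- short_tip (a point): Centre of the short pin's tip, 58 mm along its axis from the shoulder; at the start 7 to 8 mm inside the bore's far end.
- good_pin_a: A good pin, to stay in the jig: same head and thickness as the short pin, but the shank is 84 mm long, so its tip shows about 17 mm beyond the jig's far face. Origin and axes as the short pin's.
- good_pin_b: The other good pin, like good_pin_a.
- mat: Black rubber mat fixed on the table, 170 mm along x, 150 mm along y, 4 mm thick; origin: centre of its underside. The place to lay the pin while the grip is changed.
- rack: Red reject rack fixed to the table, 86 mm high, x = -75 to 4, y = -22 to 20 mm. Origin: on the table under the parked pin's axis, in the middle of the 8 mm cheek plate (x = -4 to 4 mm) that has the notch. The parked pin lies level along the rack's x, shank towards +x, axis 52 mm up. Beyond the cheek (x over 4 mm) nothing stands: there a hand can hold the shank.
- bay (a point): Centre of the hooded head bay, axes as the rack's; in the rack's frame x = -29, y = 0, z = 61 mm. The bay spans x = -54 to -4 and y = -16 to 20 mm, floor 42 mm and underside of the clear roof 80 mm above the table. Back, -y side and top are closed: the head enters only from the open +y side, moving towards -y.
- notch (a point): Where the parked pin's shoulder belongs: rack x = -10, y = 0, z = 52 mm; axes as the rack's. The notch in the cheek is open to +y only (roof above): lip at y = 8 to 20 mm, 53 mm high; bed at y = -8 to 8, 47 mm high; end wall at y = -8. The shank comes over the lip with its axis 60 to 66 mm high, meets the end wall (axis at y = -3) and sinks about 10 mm into the bed.
- cup: White plastic cup, 76 mm across, 100 mm high; a bystander. Origin: centre of its underside.
- spool_a: Spool of steel wire, 80 mm across, 50 mm high; a bystander. Origin: centre of its underside.
- spool_b: Spool of copper wire, 80 mm across, 50 mm high; a bystander. Origin: centre of its underside.
- glue: White bottle with red cap, 54 mm across, 150 mm high; a bystander. Origin: centre of its underside.
- bush: Brass bush, 28 mm across, 22 mm high; a bystander. Origin: centre of its underside.
- driver: Screwdriver with green handle, lying along its x; a bystander.
- tub: Clear open tub, 90 x 70 x 30 mm; a bystander. Origin: centre of its underside.
There are look-alikes about, which are no part of the job. What is shaped like the good_pin_b but brown or purple is not meant. There is more than one size of the rack; the job needs the smaller.

How it is judged:
On the way, in this order (a step that is already met when the one before it is completed fails the run):
1. the short pin is drawn clear of its bore, tip in front of the jig (x of short_tip in the frame of jig below -0.035 m), for 0.1 s.
2. the short pin lies on the black mat, let go (height (world z) of short_pin below 0.02 m and angle between short_pin's own x axis and vertical above 1.4 rad and contact force between short_pin and mat above 0.3 N and contact force between short_pin and the fingers below 0.1 N and linear speed of short_pin below 0.02 m/s), for 0.2 s.
3. the pin is taken again by its shank and lifted (height (world z) of short_pin above 0.035 m and contact force between short_pin and the fingers above 1 N and x of the grasp point in the frame of short_pin above 0.01 m), for 0.1 s.
At the end, for the whole second after the job is handed in: The short pin lies still in the rack notch: shoulder 3 to 18.5 mm behind mid-cheek, axis within 7 mm of the notch centre line, 48 to 55.5 mm up, within 0.25 rad of the rack x axis, tip pointing out; both good pins still home in the jig (shoulder within 7 mm of the face) (x of short_pin in the frame of rack between -0.0185 and -0.003 m and y of short_pin in the frame of rack between -0.007 and 0.007 m and z of short_pin in the frame of rack between 0.048 and 0.0555 m and angle between the x axis of short_pin and the x axis of rack, either way round below 0.25 rad and x of short_tip in the frame of rack above 0.03 m and linear speed of short_pin below 0.01 m/s and angular speed of short_pin below 0.1 rad/s and x of good_pin_a in the frame of jig between -0.04 and -0.028 m and x of good_pin_b in the frame of jig between -0.04 and -0.028 m); the robot touches nothing.
It fails at once if a good pin is pulled out of place (moved more than 6 mm) (distance of any of good_pin_a, good_pin_b from where it was at the start of the episode above 0.006 m).
It fails at once if a bystander is moved more than 15 mm (distance of any of cup, spool_a, spool_b, glue, bush, driver, tub from where it was at the start of the episode above 0.015 m).
It also fails if it takes over 58 s, if anything falls off the work surface, if the arm or the gripper's body presses on something with over 40 N, if the wrist force passes 120 N, or if a joint passes its speed limit or range.

## Robot

A 6-joint arm with a two-finger parallel gripper is mounted at the origin on the work surface. World frame = base frame: x ahead of the robot, y to its left, z up, the work surface at z = 0. Lengths are in m, angles in rad, forces in N, time in s.
With the tool pointing down it reaches from about 0.35 to 0.85 m from the base axis. Payload 8.1 kg.
Tool frame: the origin (TCP) lies on the centre line of the jaws, within the pads' length; the fingertips stand 17 mm ahead of it and the grasp point (between the pads) lies 2 mm behind it; z points along the fingers, y is the line along which they close (so a half turn about z gives the same grasp; the last joint's range is limited). The gripper opens to 93 mm and grips with 3 to 60 N. Pads are 15 mm wide; open, the fingers measure 128 mm over their backs; the gripper's body (75 mm by 188 mm) begins 65 mm behind the grasp point.
Start: joints at [1.043, 0.13, 1.488, -0, 1.523, -0.085], TCP at [0.257, 0.542, 0.198] pointing down, gripper open.
Joint ranges: [-2.96, 2.96], [-0.89, 2.26], [0.02, 2.5], [-1.34, 4.48], [0, 2.73], [-2.66, 2.66]. Speed limits (rad/s): [2.39, 2.39, 2.79, 3.14, 3.14, 3.14].

## Interface

Orientations are given as a rotation vector (axis times angle).
In Python, from plant import telemetry, viewer, order gives the robot as it stands.
- The arm moves only by the tool send_rows, never from a script. Its argument "plan" is a list that holds one entry, the list of rows, each a list of 5 numbers: the closure, from -1 (fully open) to 1 (shut), then the shift along the world's x, y, z normalised to -1 to 1, where 1 is 0.2 m, then the turn about the world's z normalised to -1 to 1, where 1 is 60 degrees. A call has 1 to 20 rows; each row is the pose to reach, as a shift and turn from the pose commanded when the call began; what a row does not reach only later rows make up. A row lasts 1/12 s, in which the tool goes at most 41.7 mm and 7.16 degrees, less where a joint would pass 70% of its speed; a pose out of reach is approached as far as the arm can. A call with a number of a shift or a turn outside -1 to 1 is refused whole. A call with a gripper value outside its range is refused whole. The fingers move at their own pace and stop on an object; "force" is the grip in N (left out, the last holds). Time passes only in rows, so rows that repeat a pose let the fingers close. It gives the time, the measured TCP pose, the force, the opening and the grip force at its end, in the units of the state.
- telemetry.read_state(): the state, without advancing time (a new reading comes with each control period).
- viewer.read_camera(name): name is "side" or "top"; returns (picture, depth): 480x640x3 uint8, blue, green, red; 480x640 float32, m along the optical axis (not along the pixel's ray), 0 where there is no reading.
- viewer.calibration(name): a dict with "camera_matrix" (3x3 intrinsics, pixels), "dist_coeffs" ([k1, k2, p1, p2, k3] as OpenCV has them; the pictures are not rectified), "extrinsics" (4x4, takes a point from camera to world coordinates). Camera axes: x right, y up, looking along -z (the intrinsics and any distortion apply to the point x, -y, -z); pixel columns grow to the right and rows downward; lengths in m; the calibration is good to about 2 mm. A picture is of the moment at which its call begins. calibration takes no time and is no camera call.
- order.close_job(): hands the job in; it is judged then, once.
The state is a dict: "t": time; "q": joint angles; "dq": joint speeds; "joint_torque": joint torques, N m; "tool_pos": TCP position; "orientation": TCP orientation; "force": force on the tool from outside, world axes, zero at the start; "wrist_torque": the same for the moment, N m; "opening": finger opening in m; "gripper_force": force on a finger pad.
Only numpy, scipy, OpenCV 4.12 (cv2) and the standard library are available. Lean on these libraries where they do the work, as an engineer would, in place of code of your own. Each camera call takes 0.05 s, during which the arm holds its last target. There are 200 camera calls.

## Working session

There is one attempt and no reset: what is moved stays moved. The work goes in short steps, Python scripts to look and compute and a tool call to move; the robot and the scene stay as the last step left them, time stands still between calls to the robot, and variables do not carry over. Pictures are saved under pics/ and viewed, at most 11 in all, crops included, and the job is handed in when it is done.

Besides the shell and the picture viewer there is one more tool, called after ">>>" in YAML: its name, and indented under it one key for each argument. send_rows: Moves the arm, as the interface text tells. Scaled input: -1 to 1 covers 0.2 m each way for a shift and 60 degrees each way for a turn. Its arguments: {"type":"object","properties":{"plan":{"type":"array"},"force":{"type":"number"}},"required":["plan"]}

```bash
mkdir -p pics; ls; python3 - <<'E'
from plant import telemetry, viewer, order
import cv2, numpy as np
print(telemetry.read_state())
for n in ("top","side"):
    p,d=viewer.read_camera(n); c=viewer.calibration(n)
    cv2.imwrite(f"pics/{n}0.png",p); np.save(f"pics/{n}0.npy",d); print(n,c)
E
```

```text
pics
{'t': 0.0, 'q': array([ 1.04260280e+00,  1.31162415e-01,  1.48924962e+00,  5.52844988e-06,
        1.52301350e+00, -8.53998819e-02]), 'dq': array([ 0.00131112, -0.00031777,  0.00086339,  0.00195809, -0.00180693,
       -0.00117858]), 'joint_torque': array([ 1.70743493e-03, -5.59851301e+01, -4.91766071e+01,  7.67996768e-02,
        3.53403669e-02, -1.41505434e-04]), 'tool_pos': array([0.25675276, 0.54162412, 0.19700303]), 'orientation': array([-6.89747835e-01, -3.06436519e+00,  2.74154367e-03]), 'force': array([ 0.42810398, -0.74127675, -0.40255124]), 'wrist_torque': array([-0.01421985, -0.02240153, -0.03821906]), 'gripper_force': 0.0, 'opening': 0.09297956506979994}
top {'camera_matrix': array([[467.86478912,   0.        , 310.898711  ],
       [  0.        , 467.86478912, 231.72118832],
       [  0.        ,   0.        ,   1.        ]]), 'dist_coeffs': array([-0.03190418,  0.        ,  0.        ,  0.        ,  0.        ]), 'extrinsics': array([[-0.00848866,  0.99143811, -0.13030128,  0.31299547],
       [-0.99966827, -0.01158247, -0.02300407, -0.03606311],
       [-0.02431632,  0.13006279,  0.99120754,  1.21785634],
       [ 0.        ,  0.        ,  0.        ,  1.        ]])}
side {'camera_matrix': array([[542.42837864,   0.        , 316.12854294],
       [  0.        , 542.42837864, 240.6341734 ],
       [  0.        ,   0.        ,   1.        ]]), 'dist_coeffs': array([-0.1425465,  0.       ,  0.       ,  0.       ,  0.       ]), 'extrinsics': array([[ 0.98909536,  0.10377774, -0.10450144,  0.33509154],
       [-0.1471144 ,  0.72947714, -0.66799735, -0.79788848],
       [ 0.00690816,  0.67608674,  0.73678965,  0.92794333],
       [ 0.        ,  0.        ,  0.        ,  1.        ]])}
```

View pics/top0.png

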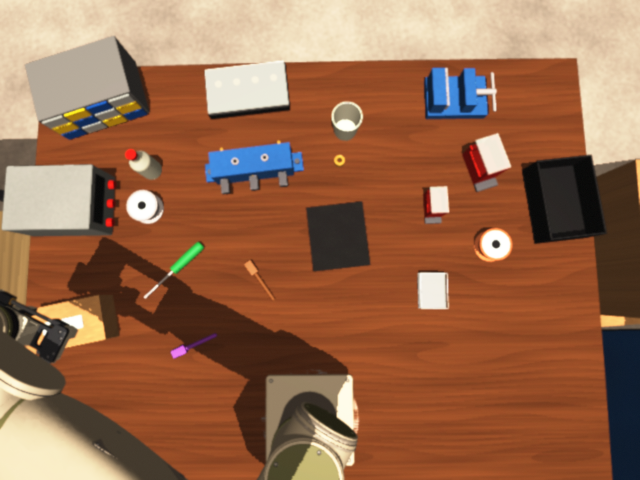

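View pics/side0.png

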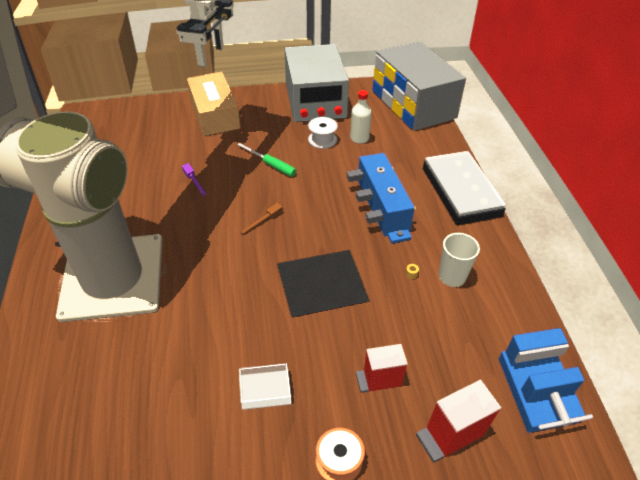

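Top view: the jig is at (254,163) with heads at (225,186), (254,182) and (283,178). The mat is at (338,236), the small rack at (435,203) and the large rack at (487,160). The brown pin is at (260,280) and the purple one at (190,348). Next is one composite close crop to identify the short pin and the rack's orientation.

```bash
python3 - <<'E'
import cv2, numpy as np
t=cv2.imread("pics/top0.png"); s=cv2.imread("pics/side0.png")
def c(i,x,y,w=100,h=75): return cv2.resize(i[y:y+h,x:x+w],(400,300),interpolation=cv2.INTER_CUBIC)
cv2.imwrite("pics/comp.png",np.vstack([np.hstack([c(t,205,130),c(t,410,175,60,45)]),np.hstack([c(s,340,150,92,69+25)[:300],c(s,350,335,72,54)])]))
E
```

```text
(no output)
```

View pics/comp.png

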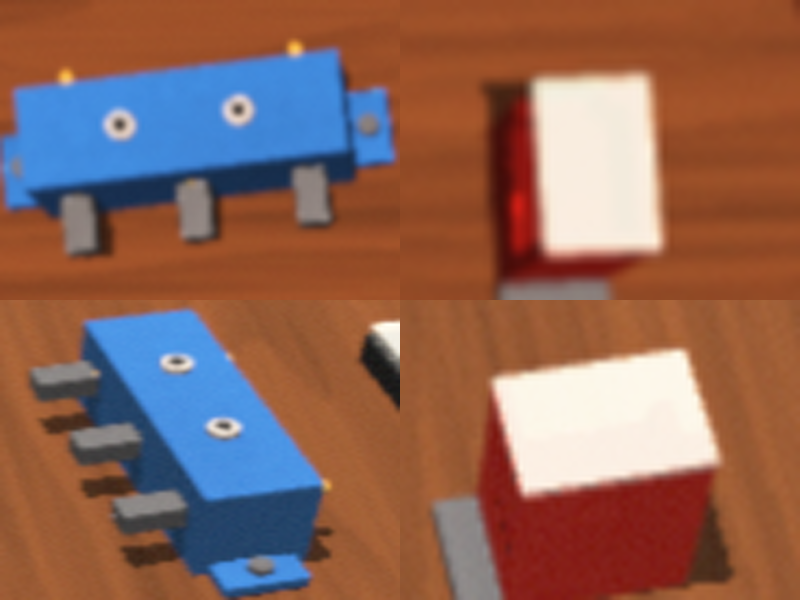

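```bash
cat > h.py <<'E'
import cv2, numpy as np
from plant import viewer
def cast(name,px,z):
    c=viewer.calibration(name); px=np.asarray(px,float).reshape(-1,1,2)
    n=cv2.undistortPoints(px,c["camera_matrix"],c["dist_coeffs"]).reshape(-1,2)
    E=c["extrinsics"]; d=np.c_[n[:,0],-n[:,1],-np.ones(len(n))]@E[:3,:3].T; o=E[:3,3]
    return o+d*((z-o[2])/d[:,2])[:,None]
def pw(name,px,depth):
    c=viewer.calibration(name); px=np.asarray(px,float).reshape(-1,1,2)
    n=cv2.undistortPoints(px,c["camera_matrix"],c["dist_coeffs"]).reshape(-1,2)
    E=c["extrinsics"]; d=np.c_[n[:,0],-n[:,1],-np.ones(len(n))]@E[:3,:3].T
    return E[:3,3]+d*np.asarray(depth).reshape(-1,1)
def rect(name,mask,z):
    """largest blob's outline at plane z: centre, sides, yaw in (-45,45]"""
    cs,_=cv2.findContours(mask.astype(np.uint8),cv2.RETR_EXTERNAL,cv2.CHAIN_APPROX_NONE)
    c=max(cs,key=cv2.contourArea)
    P=cast(name,c,z)[:,:2]
    (x,y),(w,h),a=cv2.minAreaRect((P*1000).astype(np.float32))
    if a>45: a-=90; w,h=h,w
    return np.round([x,y,w,h,a],1), c
E
python3 - <<'E'
from h import *
for n in ("top","side"):
    im=cv2.imread(f"pics/{n}0.png"); d=np.load(f"pics/{n}0.npy")
    v,u=np.mgrid[:480,:640]; W=pw(n,np.c_[u.ravel(),v.ravel()],d.ravel()).reshape(480,640,3)
    b,g,r=[im[...,i].astype(int) for i in range(3)]
    box=lambda x0,y0,x1,y1:(u>=x0)&(u<x1)&(v>=y0)&(v<y1)
    J=box(195,130,310,200) if n=="top" else box(340,145,420,245)
    K=box(300,195,375,275) if n=="top" else box(270,245,375,315)
    R=box(418,178,455,225) if n=="top" else box(355,340,412,395)
    Z=W[...,2]
    print(n,"jig top",rect(n,J&(b>r+40)&(Z>.07),.078)[0], np.median(Z[J&(b>r+40)&(Z>.07)]))
    print(" mat",rect(n,K&(im.max(2)<60),.004)[0],np.median(Z[K&(im.max(2)<60)]))
    m=R&(b>150)&(r>180); print(" roof",rect(n,m,.086)[0],np.median(Z[m]))
    L=box(463,130,512,190) if n=="top" else box(425,380,500,455)
    m=L&(b>150)&(r>180); z=np.median(Z[m]); print(" big roof",rect(n,m,z)[0],z)
    # heads: greyish, raised
    m=J&(im.max(2)-im.min(2)<35)&(Z<.065)&(Z>.045)
    k,lab,st,ce=cv2.connectedComponentsWithStats(m.astype(np.uint8))
    for i in range(1,k):
        if st[i,4]>25: print(" head",rect(n,lab==i,.055)[0],st[i,4],np.round(np.median(Z[lab==i]),3))
    m=J&(r>200)&(b<130)&(r>b+80)
    k,lab,st,ce=cv2.connectedComponentsWithStats(m.astype(np.uint8))
    for i in range(1,k): print(" tip",ce[i].round(1),cast(n,ce[i],.048).round(4),st[i,4])
E
```

```text
top jig top [647.3 142.9  68.6 204.3   6.4] 0.07864855761399647
 mat [461.6 -77.1 164.7 144.7   6.1] 0.004405723455530808
 roof [ 538.8 -324.9   64.5   41.9    1.6] 0.0840823554411878
 big roof [ 644.6 -452.8   88.6   58.    17.2] 0.11585961476850415
 head [604.9  64.   38.4  20.6   6.9] 110 0.054
 head [597.  137.5  40.5  19.5   8.4] 114 0.054
 head [588.5 208.6  40.2  22.4   9.6] 120 0.054
 tip [278.  141.3] [[0.7046 0.0745 0.048 ]] 7
 tip [221.  148.3] [[0.6884 0.2232 0.048 ]] 7
side jig top [644.3 136.2  71.9 212.1   6.3] 0.0776924842048673
 mat [460.4 -81.6 163.3 144.7   5.8] 0.0037031875572366424
 roof [ 537.2 -328.    64.6   42.9    1. ] 0.0839263036982063
 big roof [ 643.1 -454.    89.6   58.8   17.1] 0.11596327689761221
 head [586.1 202.9  39.8  27.9   9.1] 108 0.052
 head [594.4 129.5  39.4  28.2  11.7] 118 0.052
 head [603.   54.4  38.8  27.6  11.2] 127 0.052
 tip [415.  207.5] [[0.7055 0.0717 0.048 ]] 2
```

The good pins' tips show at crop (66,77) and (295,48), and the middle bore shows none. So the short pin is the middle one, with its head at top pixel (254,182). The brown (260,280) and purple (190,348) pins are decoys. The smaller rack is at (435,203). Its open +y side faces world +y and its yaw is about 1.3°.

>>> send_rows:
  plan:
    - [[-0.2,0.85,-1,0,0.53],[-0.2,0.85,-1,0,0.53],[-0.2,0.85,-1,0,0.53],[-0.2,0.85,-1,0,0.53],[-0.2,0.85,-1,0,0.53],[-0.2,0.85,-1,0,0.53],[-0.2,0.85,-1,0,0.53],[-0.2,0.85,-1,0,0.53],[-0.2,0.85,-1,0,0.53]]
  force: 20

```text
t: 0.85
tool_pos: [0.4275, 0.3411, 0.1976]
orientation: [0.171, -3.136, 0.0]
force: [-0.4, 1.2, -0.1]
opening: 0.0554
gripper_force: 0.0
```

>>> send_rows:
  plan:
    - [[-0.2,0.845,-1,0,0],[-0.2,0.845,-1,0,0],[-0.2,0.845,-1,0,0],[-0.2,0.845,-1,0,0],[-0.2,0.845,-1,0,0],[-0.2,0.845,-1,0,0],[-0.2,0.845,-1,0,0],[-0.2,0.845,-1,0,0],[-0.2,0.845,-1,0,0]]

```text
t: 1.6
tool_pos: [0.5955, 0.1432, 0.1974]
orientation: [0.176, -3.135, -0.001]
force: [-0.5, -0.1, 0.2]
opening: 0.0559
gripper_force: 0.0
```

>>> send_rows:
  plan:
    - [[-0.2,0,-0.0225,-0.3,0],[-0.2,0,-0.0225,-0.5,0],[-0.2,0,-0.0225,-0.65,0],[-0.2,0,-0.0225,-0.71,0],[-0.2,0,-0.0225,-0.71,0],[-0.2,0,-0.0225,-0.71,0]]

```text
t: 2.1
tool_pos: [0.5942, 0.1396, 0.0553]
orientation: [0.18, -3.134, -0.0]
force: [0.6, 1.3, 0.5]
opening: 0.0556
gripper_force: 0.0
```

```bash
python3 - <<'E'
from h import *
p,d=viewer.read_camera("side"); q,d2=viewer.read_camera("top")
cv2.imwrite("pics/grip.png",np.hstack([cv2.resize(p[120:270,300:450],(400,400),interpolation=2),cv2.resize(q[110:230,190:310],(400,400),interpolation=2)]))
E
```

```text
(no output)
```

View pics/grip.png

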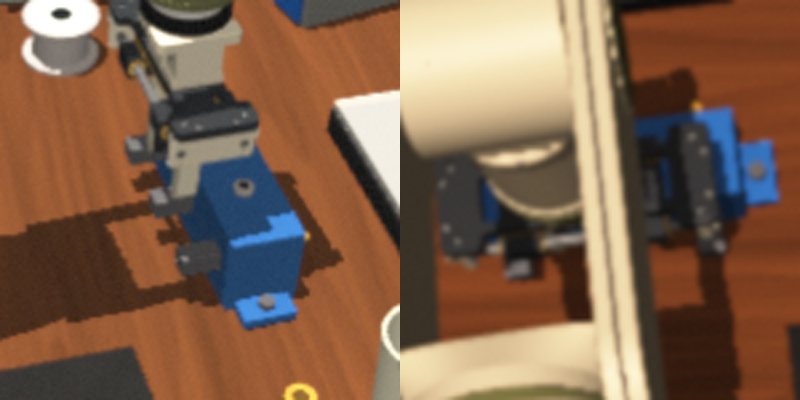

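The side view shows the near finger at crop (180,190), beside the middle head at (165,200), and the outer heads are clear. Closing gently.

>>> send_rows:
  plan:
    - [[0.3,0,0,0,0],[0.5,0,0,0,0],[0.7,0,0,0,0],[0.7,0,0,0,0],[0.7,0,0,0,0],[0.7,0,0,0,0]]
  force: 15

```text
t: 2.7
tool_pos: [0.5962, 0.1375, 0.0562]
orientation: [-0.176, 3.136, 0.0]
force: [-0.6, 0.1, -0.7]
opening: 0.0203
gripper_force: 0.0
```

>>> send_rows:
  plan:
    - [[0.9,0,0,0,0],[0.9,0,0,0,0],[0.9,0,0,0,0],[0.9,0,0,0,0]]
  force: 30

```text
t: 3.03
tool_pos: [0.596, 0.1376, 0.056]
orientation: [0.176, -3.137, 0.0]
force: [0.2, 0.7, -0.2]
opening: 0.0049
gripper_force: 0.0
```

```bash
python3 - <<'E'
from h import *
p,d=viewer.read_camera("side"); q,d2=viewer.read_camera("top")
cv2.imwrite("pics/grip2.png",np.hstack([cv2.resize(p[130:230,320:420],(400,400),interpolation=2),cv2.resize(q[110:230,190:310],(400,400),interpolation=2)]))
E
```

```text
(no output)
```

View pics/grip2.png

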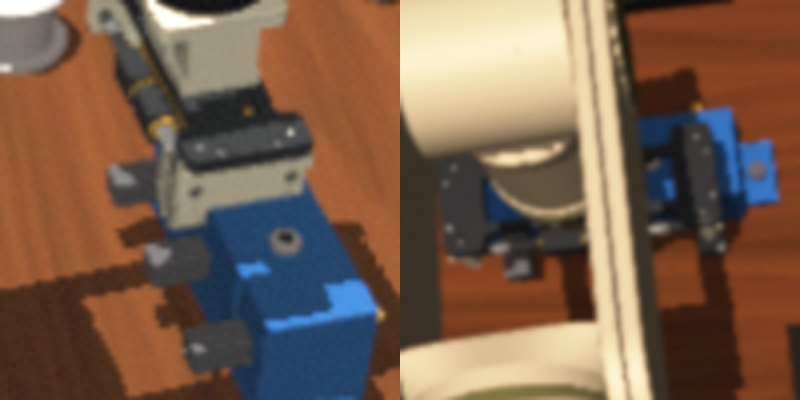

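The jaws closed to 4.9 mm without catching the head. The middle head is at left-crop (175,260) and the closed fingers sit behind it at about (190,200), on the +y side. I'll measure the offset from depth before moving.

```bash
python3 - <<'E'
from h import *
from plant import telemetry
print(telemetry.read_state()["tool_pos"])
for n in ("side","top"):
    p,d=viewer.read_camera(n); np.save(f"pics/{n}1.npy",d); cv2.imwrite(f"pics/{n}1.png",p)
    v,u=np.mgrid[:480,:640]; W=pw(n,np.c_[u.ravel(),v.ravel()],d.ravel()).reshape(480,640,3)
    d0=np.load(f"pics/{n}0.npy"); W0=pw(n,np.c_[u.ravel(),v.ravel()],d0.ravel()).reshape(480,640,3)
    ch=(np.abs(d-d0)>.01)&(d>0)&(abs(W[...,0]-.6)<.12)&(abs(W[...,1]-.137)<.16)
    for a,b in ((.03,.05),(.05,.07),(.07,.09),(.09,.11),(.11,.13),(.13,.16)):
        m=ch&(W[...,2]>a)&(W[...,2]<b); Q=W[m]
        if len(Q): print(n,a,b,len(Q),np.percentile(Q[:,0],[5,50,95]).round(3),np.percentile(Q[:,1],[5,50,95]).round(3))
for n,c in (("side",(175,260)),("side",(190,215))):
    pass
p,d=cv2.imread("pics/side1.png"),np.load("pics/side1.npy")
for cx,cy in ((175,250),(160,262),(200,210),(175,205),(190,222),(195,250),(165,190)):
    u,v=320+cx//4,130+cy//4; print((u,v),pw("side",[[u,v]],d[v,u]).round(3),p[v,u])
E
```

```text
[0.5960223  0.13761891 0.05597264]
side 0.03 0.05 7 [0.59  0.61  0.679] [0.037 0.123 0.199]
side 0.05 0.07 6 [0.581 0.604 0.621] [0.043 0.14  0.222]
side 0.07 0.09 35 [0.587 0.59  0.675] [0.061 0.127 0.15 ]
side 0.09 0.11 44 [0.584 0.587 0.604] [0.119 0.13  0.153]
side 0.11 0.13 21 [0.584 0.586 0.587] [0.124 0.139 0.149]
side 0.13 0.16 4 [0.556 0.574 0.611] [0.053 0.138 0.217]
top 0.03 0.05 1 [0.62 0.62 0.62] [0.11 0.11 0.11]
top 0.05 0.07 2 [0.588 0.593 0.599] [0.061 0.13  0.2  ]
top 0.07 0.09 2 [0.68  0.683 0.687] [0.053 0.07  0.087]
top 0.13 0.16 2 [0.587 0.587 0.587] [0.144 0.145 0.145]
(363, 192) [[0.594 0.136 0.053]] [69 68 72]
(360, 195) [[0.584 0.127 0.052]] [116 116 120]
(370, 182) [[0.604 0.122 0.096]] [126 148 157]
(363, 181) [[0.587 0.122 0.101]] [113 132 141]
(367, 185) [[0.598 0.122 0.087]] [123 141 151]
(368, 192) [[0.606 0.136 0.051]] [64 65 65]
(361, 177) [[0.587 0.143 0.095]] [ 88 104 110]
```

```bash
python3 - <<'E'
from h import *
p,d=cv2.imread("pics/side1.png"),np.load("pics/side1.npy")
d0=np.load("pics/side0.npy")
for u in (361,364,367,370):
  for v in range(182,197): print((u,v),pw("side",[[u,v]],d[v,u]).round(3)[0],pw("side",[[u,v]],d0[v,u]).round(3)[0],p[v,u])
E
```

```text
(361, 182) [0.588 0.142 0.08 ] [0.608 0.216 0.014] [ 87 100 105]
(361, 183) [0.588 0.139 0.079] [0.607 0.212 0.013] [ 93 106 111]
(361, 184) [0.609 0.216 0.006] [0.607 0.21  0.012] [89 86 82]
(361, 185) [0.608 0.214 0.005] [0.608 0.213 0.006] [87 78 72]
(361, 186) [0.608 0.214 0.001] [0.608 0.213 0.002] [81 71 64]
(361, 187) [ 0.608  0.213 -0.001] [ 0.608  0.214 -0.002] [72 56 51]
(361, 188) [ 0.608  0.209 -0.001] [0.607 0.207 0.001] [62 51 53]
(361, 189) [ 0.607  0.205 -0.   ] [ 0.607  0.205 -0.001] [52 47 60]
(361, 190) [0.591 0.147 0.049] [0.589 0.138 0.058] [62 61 66]
(361, 191) [0.59  0.141 0.052] [0.59  0.14  0.053] [72 71 76]
(361, 192) [0.589 0.137 0.052] [0.589 0.136 0.053] [117 118 122]
(361, 193) [0.588 0.133 0.053] [0.588 0.131 0.055] [132 134 138]
(361, 194) [0.587 0.128 0.054] [0.588 0.13  0.052] [114 116 119]
(361, 195) [0.586 0.125 0.054] [0.586 0.125 0.054] [85 86 87]
(361, 196) [0.587 0.126 0.05 ] [0.585 0.121 0.055] [69 68 69]
(364, 182) [0.57  0.051 0.162] [0.609 0.192 0.034] [113 134 142]
(364, 183) [0.589 0.118 0.097] [0.607 0.183 0.039] [115 136 144]
(364, 184)
[... 1988 characters left out ...]
 0.064] [107 112 113]
(370, 186) [0.612 0.145 0.062] [0.613 0.148 0.059] [87 76 69]
(370, 187) [0.613 0.146 0.058] [0.614 0.151 0.053] [77 55 35]
(370, 188) [0.613 0.146 0.055] [0.613 0.146 0.054] [74 52 35]
(370, 189) [0.612 0.143 0.054] [0.614 0.149 0.049] [72 54 47]
(370, 190) [0.611 0.138 0.056] [0.613 0.145 0.049] [70 63 57]
(370, 191) [0.611 0.138 0.052] [0.611 0.136 0.054] [68 65 65]
(370, 192) [0.61  0.133 0.054] [0.611 0.135 0.051] [64 64 65]
(370, 193) [0.609 0.128 0.055] [0.609 0.13  0.053] [67 66 69]
(370, 194) [0.609 0.128 0.051] [0.61 0.13 0.05] [64 64 64]
(370, 195) [0.609 0.125 0.051] [0.609 0.127 0.049] [62 63 64]
(370, 196) [0.609 0.127 0.046] [0.609 0.127 0.046] [60 61 63]
```

```bash
python3 - <<'E'
from h import *
p,d=cv2.imread("pics/side1.png"),np.load("pics/side1.npy")
for u in (366,378,392):
  for v in range(128,190,3): print((u,v),pw("side",[[u,v]],d[v,u]).round(3)[0],p[v,u])
cv2.imwrite("pics/z.png",cv2.resize(p[90:230,290:440],(750,600-0),interpolation=2))
E
```

```text
(366, 128) [0.579 0.106 0.262] [24 26 23]
(366, 131) [0.579 0.103 0.257] [20 20 20]
(366, 134) [0.579 0.1   0.251] [217 240 247]
(366, 137) [0.579 0.098 0.245] [143 170 178]
(366, 140) [0.579 0.098 0.237] [107 124 131]
(366, 143) [0.58  0.098 0.229] [ 97 111 119]
(366, 146) [0.58  0.098 0.221] [102 121 128]
(366, 149) [0.58  0.095 0.215] [118 138 147]
(366, 152) [0.581 0.095 0.207] [124 146 156]
(366, 155) [0.58  0.092 0.201] [74 73 74]
(366, 158) [0.577 0.079 0.204] [41 44 44]
(366, 161) [0.575 0.067 0.206] [39 54 62]
(366, 164) [0.573 0.058 0.205] [45 43 42]
(366, 167) [0.572 0.053 0.201] [74 72 72]
(366, 170) [0.571 0.046 0.199] [62 66 67]
(366, 173) [0.57  0.043 0.194] [132 156 166]
(366, 176) [0.571 0.043 0.185] [128 152 162]
(366, 179) [0.573 0.049 0.171] [124 147 155]
(366, 182) [0.574 0.049 0.162] [128 151 160]
(366, 185) [0.595 0.12  0.089] [120 139 149]
(366, 188) [0.611 0.176 0.028] [76 50 34]
(378, 128) [0.605 0.105 0.26 ] [24 23 24]
(378, 131) [0.604 0.101 0.255] [23 24 24]
(378, 134) [0.605 0.102 0.247] [137 162 171]
(378, 137) [0.603 0.094 0.245] [129 152 161]
(378, 14
[... 992 characters left out ...]
 0.386 -0.003] [ 52  92 154]
(392, 146) [ 0.732  0.376 -0.006] [ 56  93 158]
(392, 149) [0.725 0.354 0.001] [ 54  93 156]
(392, 152) [ 0.723  0.343 -0.001] [ 57  94 159]
(392, 155) [ 0.72   0.33  -0.001] [ 56  94 158]
(392, 158) [ 0.335 -0.798  0.928] [45 52 73]
(392, 161) [0.631 0.064 0.202] [78 79 78]
(392, 164) [0.628 0.054 0.202] [86 88 87]
(392, 167) [0.626 0.045 0.202] [42 42 43]
(392, 170) [0.627 0.046 0.193] [107 126 132]
(392, 173) [0.632 0.056 0.175] [ 89 102 107]
(392, 176) [0.633 0.057 0.166] [118 139 148]
(392, 179) [0.664 0.144 0.079] [112  88  66]
(392, 182) [0.662 0.135 0.077] [109  72  38]
(392, 185) [0.659 0.122 0.079] [109  71  41]
(392, 188) [0.655 0.11  0.082] [68 70 70]
```

View pics/z.png

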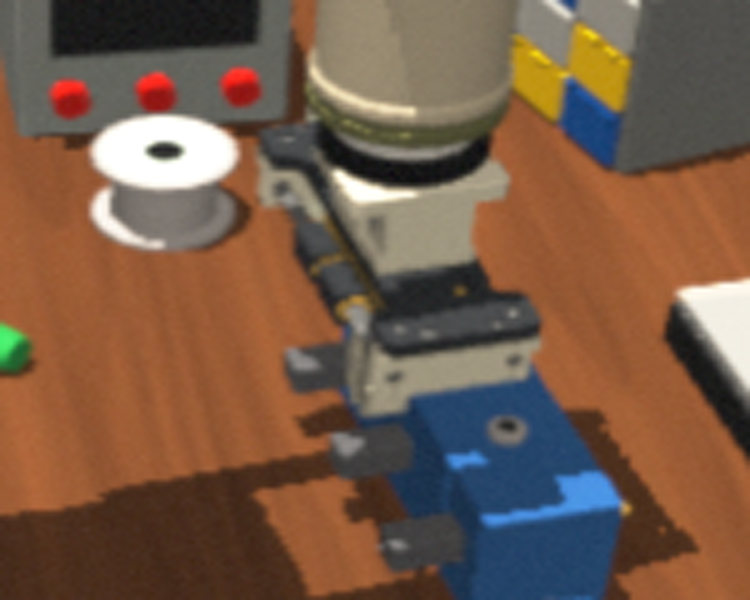

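The picture shows the fingertips at about (385,410), clear above the middle head at (370,450). Depth puts the body's underside at z≈0.162 (0.123 expected) and the tips at ≈0.08. So the hand really stands about 40 mm higher than reported. I'll reopen, go down partway and measure again.

>>> send_rows:
  plan:
    - [[-0.2,0,0,0,0],[-0.2,0,0,0,0],[-0.2,0,0,0,0],[-0.2,0,0,0,0],[-0.2,0,0,0,0],[-0.2,0,0,-0.05,0],[-0.2,0,0,-0.1,0],[-0.2,0,0,-0.1,0],[-0.2,0,0,-0.1,0]]

```text
t: 3.98
tool_pos: [0.5946, 0.1375, 0.0342]
orientation: [0.176, -3.134, 0.0]
force: [0.4, -0.7, 0.1]
opening: 0.055
gripper_force: 0.0
```

```bash
cat > fz.py <<'E'
from h import *
from plant import telemetry
def hand():
    s=telemetry.read_state(); t=s["tool_pos"]; d0=np.load("pics/side0.npy")
    p,d=viewer.read_camera("side")
    v,u=np.mgrid[:480,:640]; W=pw("side",np.c_[u.ravel(),v.ravel()],d.ravel()).reshape(480,640,3)
    ch=cv2.erode(((np.abs(d-d0)>.012)&(d>0)).astype(np.uint8),np.ones((2,2)))>0
    Q=W[ch&(abs(W[...,0]-t[0])<.05)&(abs(W[...,1]-t[1])<.12)&(W[...,2]<t[2]+.25)]
    body=Q[(Q[:,1]<t[1]-.075)]; fin=Q[abs(Q[:,1]-t[1])<.065]
    print("tcp",t.round(4),"open",round(s["opening"],4),"body z min",np.percentile(body[:,2],[2,10]).round(3) if len(body) else None,"finger z min",np.percentile(fin[:,2],[1,3,6]).round(3),len(fin))
hand() if __name__=="__main__" else 0
E
python3 fz.py
```

```text
tcp [0.5946 0.1375 0.0342] open 0.055 body z min [0.141 0.145] finger z min [0.065 0.078 0.122] 1931
```

Underside 0.142 and tips ≈0.06 with the reported z at 0.034, so the offset holds at about +0.040. I'll go down another 20 mm and close.

>>> send_rows:
  plan:
    - [[-0.2,0.005,0,-0.05,0],[-0.2,0.005,0,-0.1,0],[-0.2,0.005,0,-0.1,0],[-0.2,0.005,0,-0.1,0],[0.3,0.005,0,-0.1,0],[0.5,0.005,0,-0.1,0],[0.7,0.005,0,-0.1,0],[0.7,0.005,0,-0.1,0],[0.7,0.005,0,-0.1,0],[0.7,0.005,0,-0.1,0]]
  force: 15

```text
t: 4.87
tool_pos: [0.5972, 0.1375, 0.0163]
orientation: [-0.176, 3.136, -0.001]
force: [-0.5, -8.3, 3.4]
opening: 0.0205
gripper_force: 4.4
```

```bash
python3 fz.py
```

```text
tcp [0.5972 0.1375 0.0163] open 0.0205 body z min [0.122 0.128] finger z min [0.053 0.074 0.136] 1769
```

>>> send_rows:
  plan:
    - [[0.8,0,-0.005,0,0],[0.8,0,-0.005,0,0],[0.8,0,-0.005,0,0]]
  force: 30

```text
t: 5.17
tool_pos: [0.5973, 0.1367, 0.0163]
orientation: [-0.176, 3.136, 0.0]
force: [0.7, -0.0, 1.3]
opening: 0.0198
gripper_force: 29.9
```

Gripped at 19.8 mm with the side force zeroed. Drawing 85 mm out along the jig's -x.

>>> send_rows:
  plan:
    - [[0.8,-0.05,-0.0055,0,0],[0.8,-0.1,-0.011,0,0],[0.8,-0.15,-0.017,0,0],[0.8,-0.2,-0.0225,0,0],[0.8,-0.25,-0.028,0,0],[0.8,-0.3,-0.0335,0,0],[0.8,-0.35,-0.039,0,0],[0.8,-0.42,-0.047,0,0],[0.8,-0.42,-0.047,0,0],[0.8,-0.42,-0.047,0.1,0],[0.8,-0.42,-0.047,0.2,0],[0.8,-0.42,-0.047,0.2,0]]
  force: 40

```text
t: 6.17
tool_pos: [0.5162, 0.1278, 0.06]
orientation: [-0.176, 3.131, 0.001]
force: [0.9, -0.1, -0.4]
opening: 0.0195
gripper_force: 39.9
```

>>> send_rows:
  plan:
    - [[0.8,-0.09,-0.2,0,0],[0.8,-0.18,-0.4,0,0],[0.8,-0.27,-0.6,0,-0.085],[0.8,-0.36,-0.8,0,-0.085],[0.8,-0.365,-1,0,-0.085],[0.8,-0.365,-1,0,-0.085],[0.8,-0.365,-1,0,-0.085],[0.8,-0.365,-1,0,-0.085]]

```text
t: 6.83
tool_pos: [0.4402, -0.0727, 0.0557]
orientation: [0.033, -3.141, -0.001]
force: [-0.2, -0.0, -1.6]
opening: 0.0193
gripper_force: 39.9
```

```bash
python3 fz.py; python3 - <<'E'
from h import *
p,d=viewer.read_camera("side"); cv2.imwrite("pics/m.png",cv2.resize(p[150:330,250:450],(780,600),interpolation=2))
E
```

```text
tcp [ 0.4402 -0.0727  0.0557] open 0.0193 body z min [0.162 0.167] finger z min [0.172 0.177 0.18 ] 2143
```

View pics/m.png

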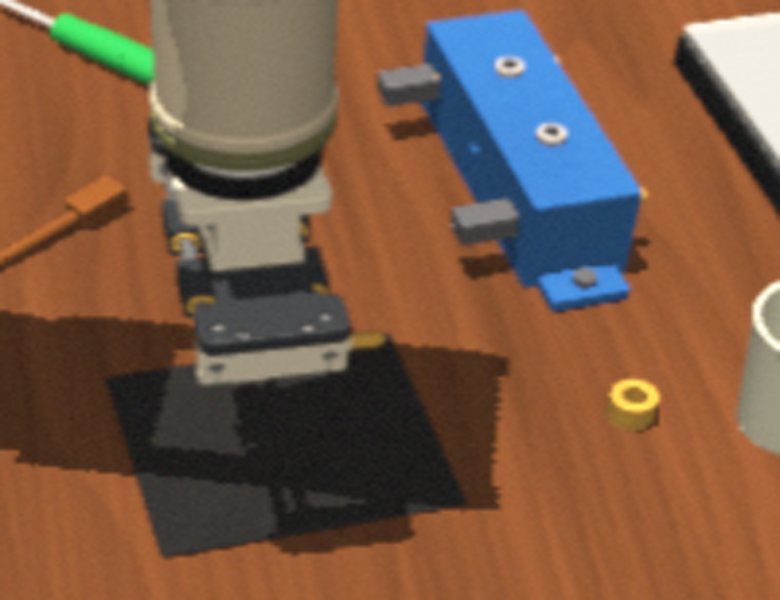

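The shank shows at (370,340) and the good pins are still home at (410,82) and (485,220). Lowering to the mat.

>>> send_rows:
  plan:
    - [[0.8,0,0,-0.1,0],[0.8,0,0,-0.2,0],[0.8,0,0,-0.28,0],[0.8,0,0,-0.32,0],[0.8,0,0,-0.33,0],[0.8,0,0,-0.33,0],[0.8,0,0,-0.33,0]]

```text
t: 7.52
tool_pos: [0.4409, -0.0723, -0.0092]
orientation: [-0.038, 3.14, -0.0]
force: [0.3, 0.3, -1.1]
opening: 0.0194
gripper_force: 39.9
```

>>> send_rows:
  plan:
    - [[0.8,0,0,-0.01,0],[0.8,0,0,-0.01,0],[0.8,0,0,-0.02,0],[0.8,0,0,-0.02,0]]

```text
t: 7.85
tool_pos: [0.4411, -0.0729, -0.0128]
orientation: [-0.036, 3.14, -0.0]
force: [-1.4, 2.0, 6.4]
opening: 0.0196
gripper_force: 40.0
```

Contact at about 7 N. Letting go, then rising.

>>> send_rows:
  plan:
    - [[0.5,0,0,0,0],[0.4,0,0,0,0],[0.3,0,0,0,0],[0.3,0,0,0,0],[0.1,0,0,0,0],[0.1,0,0,0,0],[0.1,0,0,0,0],[0.1,0,0,0,0],[0.1,0,0,0.1,0],[0.1,0,0,0.3,0],[0.1,-0.2,0,0.5,0],[0.1,-0.5,0,0.6,0],[0.1,-0.5,0,0.6,0],[0.1,-0.5,0,0.6,0]]

```text
t: 9.02
tool_pos: [0.3392, -0.0735, 0.1106]
orientation: [-0.036, 3.133, -0.006]
force: [0.9, 0.2, 0.3]
opening: 0.0417
gripper_force: 0.0
```

```bash
python3 - <<'E'
from h import *
for n in ("top","side"):
    p,d=viewer.read_camera(n); cv2.imwrite(f"pics/{n}2.png",p); np.save(f"pics/{n}2.npy",d)
    v,u=np.mgrid[:480,:640]; W=pw(n,np.c_[u.ravel(),v.ravel()],d.ravel()).reshape(480,640,3)
    b,g,r=[p[...,i].astype(int) for i in range(3)]
    N=(abs(W[...,0]-.46)<.09)&(abs(W[...,1]+.075)<.08)&(W[...,2]<.06)
    m=N&(r>b+30); print(n,"shank",m.sum(),rect(n,m,.019)[0] if m.any() else "", np.median(W[m],0))
    m=N&(W[...,2]>.015)&(r-b<25); print(n,"head",m.sum(),rect(n,m,.024)[0] if m.any() else "",np.median(W[m],0))
t=cv2.imread("pics/top2.png"); s=cv2.imread("pics/side2.png")
cv2.imwrite("pics/lay.png",np.hstack([cv2.resize(t[190:290,290:390],(400,400),interpolation=2),cv2.resize(s[230:330,265:365],(400,400),interpolation=2)]))
E
```

```text
top shank 456 [485.4 -47.4 120.4 104.1  -0.7] [ 0.50710286 -0.06797372  0.00273395]
top head 40 [450.4 -71.3  15.5  18.   -0.8] [ 0.45076231 -0.07277244  0.02485647]
side shank 755 [487.4 -76.5  59.6  16.3   2.2] [ 0.47844764 -0.07356334  0.00082036]
side head 153 [440.3 -77.3  36.3  26.4   3.4] [ 0.43942173 -0.07645682  0.02322428]
```

View pics/lay.png

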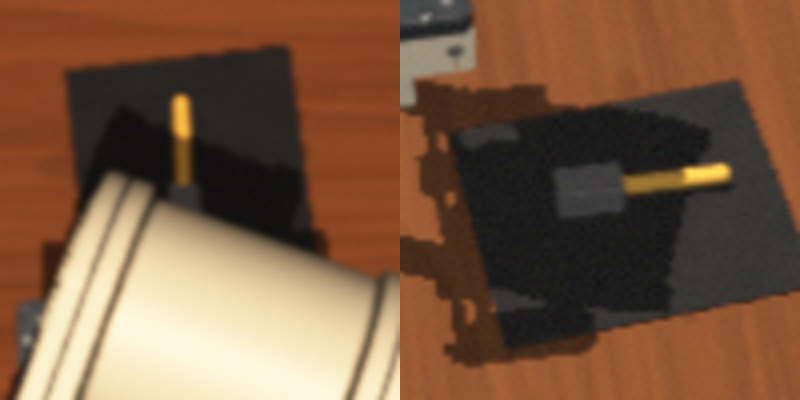

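The pin lies level on the mat: head at right-crop (590,190), shank to (730,175), pointing +x. Shoulder x≈0.4585. Next I take the shank 28 mm past the shoulder.

>>> send_rows:
  plan:
    - [[0.1,0.2,0,0,0],[0.1,0.4,0,0,0],[0.1,0.6,0,0,0],[0.1,0.73,0.005,-0.1,0],[0.1,0.73,0.005,-0.3,0],[0.1,0.73,0.005,-0.45,0],[0.1,0.73,0.005,-0.45,0],[0.1,0.73,0.005,-0.45,0],[0.1,0.73,0.005,-0.45,0]]

```text
t: 9.87
tool_pos: [0.4865, -0.0717, 0.0162]
orientation: [0.037, -3.14, -0.0]
force: [1.1, -0.2, 0.5]
opening: 0.0422
gripper_force: 0.0
```

```bash
python3 fz.py; python3 - <<'E'
from h import *
t=cv2.imread("pics/top2.png"); s=cv2.imread("pics/side2.png")
print("tip top",cast("top",[[335.2,214.0]],.016),"tip side",cast("side",[[265+732/4,230+174/4]],.014),"shoulder side",cast("side",[[265+624/4,230+186/4]],.014),cast("side",[[265+624/4,230+165/4]],.024))
E
```

```text
tcp [ 0.4865 -0.0717  0.0162] open 0.0422 body z min [0.123 0.127] finger z min [0.017 0.023 0.051] 2108
tip top [[ 0.51674547 -0.07180097  0.016     ]] tip side [[ 0.73628222 -0.10658022  0.014     ]] shoulder side [[ 0.6746911  -0.10594182  0.014     ]] [[ 0.67497812 -0.09937308  0.024     ]]
```

>>> send_rows:
  plan:
    - [[0.1,0,0,-0.08,0],[0.1,0,0,-0.13,0],[0.1,0,0,-0.15,0],[0.1,0,0,-0.15,0],[0.1,0,0,-0.15,0]]

```text
t: 10.33
tool_pos: [0.4863, -0.0718, -0.0133]
orientation: [-0.036, 3.141, -0.0]
force: [-0.1, -0.3, -0.1]
opening: 0.0417
gripper_force: 0.0
```

>>> send_rows:
  plan:
    - [[0.1,0,0,-0.01,0],[0.1,0,0,-0.01,0],[0.4,0,0,-0.01,0],[0.7,0,0,-0.01,0],[0.95,0,0,-0.01,0],[0.95,0,0,-0.01,0],[0.95,0,0,-0.01,0],[0.95,0,0,-0.01,0]]
  force: 20

```text
t: 11.0
tool_pos: [0.4861, -0.0717, -0.016]
orientation: [0.036, -3.141, 0.0]
force: [0.5, 0.1, -0.0]
opening: 0.0093
gripper_force: 20.0
```

>>> send_rows:
  plan:
    - [[0.95,0,0,0,0],[0.95,0,0,0,0],[0.95,0,0,0.02,0],[0.95,0,0,0.1,0],[0.95,0,0,0.2,0],[0.95,0,0,0.3,0],[0.95,0,0,0.4,0],[0.95,0,0,0.4,0],[0.95,0,0,0.4,0],[0.95,0,0,0.4,0]]
  force: 55

```text
t: 11.83
tool_pos: [0.4855, -0.0716, 0.0632]
orientation: [0.036, -3.141, -0.0]
force: [-0.6, 0.0, -1.0]
opening: 0.0082
gripper_force: 55.0
```

```bash
python3 - <<'E'
from h import *
from plant import telemetry
print(telemetry.read_state()["tool_pos"])
for n in ("top","side"):
    p,d=viewer.read_camera(n); cv2.imwrite(f"pics/{n}3.png",p); np.save(f"pics/{n}3.npy",d)
    v,u=np.mgrid[:480,:640]; W=pw(n,np.c_[u.ravel(),v.ravel()],d.ravel()).reshape(480,640,3)
    N=(W[...,0]>.42)&(W[...,0]<.53)&(abs(W[...,1]+.072)<.025)&(W[...,2]>.05)&(W[...,2]<.125)
    N&=d>0
    for a in np.arange(.42,.53,.01):
        m=N&(W[...,0]>=a)&(W[...,0]<a+.01)
        if m.sum()>3: print(n,a.round(3),m.sum(),np.percentile(W[m][:,2],[10,50,90]).round(3),np.median(W[m][:,1]).round(3))
t=cv2.imread("pics/top3.png"); s=cv2.imread("pics/side3.png")
cv2.imwrite("pics/lift.png",np.hstack([cv2.resize(t[180:280,290:390],(400,400),interpolation=2),cv2.resize(s[190:290,265:365],(400,400),interpolation=2)]))
E
```

```text
[ 0.4855091  -0.07163406  0.06318496]
top 0.42 32 [0.092 0.102 0.105] -0.071
top 0.43 32 [0.101 0.104 0.106] -0.071
top 0.44 37 [0.1   0.103 0.105] -0.07
top 0.45 35 [0.1   0.103 0.105] -0.07
top 0.46 8 [0.095 0.097 0.098] -0.071
side 0.42 58 [0.086 0.099 0.103] -0.079
side 0.43 67 [0.087 0.101 0.104] -0.081
side 0.44 65 [0.087 0.1   0.103] -0.081
side 0.45 52 [0.087 0.1   0.104] -0.08
side 0.46 14 [0.092 0.096 0.099] -0.075
```

View pics/lift.png

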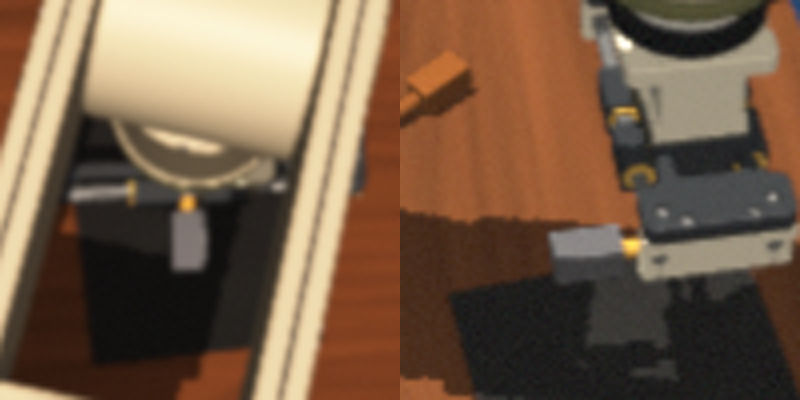

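The pin is held level by its shank: head at right-crop (590,250), axis = reported z + 0.030. The rack origin comes to about (0.567, -0.323). Moving to the open +y side, with the axis 63 mm up.

>>> send_rows:
  plan:
    - [[0.95,0.09,-0.18,0,0],[0.95,0.18,-0.36,0,0],[0.95,0.27,-0.54,0,0],[0.95,0.36,-0.72,0,0],[0.95,0.45,-0.88,0,0],[0.95,0.487,-0.957,0,0],[0.95,0.487,-0.957,0,0],[0.95,0.487,-0.957,-0.08,0],[0.95,0.487,-0.957,-0.15,0],[0.95,0.487,-0.957,-0.15,0],[0.95,0.487,-0.957,-0.15,0]]

```text
t: 12.85
tool_pos: [0.5814, -0.2613, 0.0314]
orientation: [0.037, -3.137, -0.004]
force: [-0.7, -0.7, -0.8]
opening: 0.0083
gripper_force: 55.0
```

```bash
python3 - <<'E'
from h import *
from plant import telemetry
t=telemetry.read_state()["tool_pos"]; print(t)
for n in ("top","side"):
    p,d=viewer.read_camera(n); cv2.imwrite(f"pics/{n}4.png",p); np.save(f"pics/{n}4.npy",d)
    v,u=np.mgrid[:480,:640]; W=pw(n,np.c_[u.ravel(),v.ravel()],d.ravel()).reshape(480,640,3)
    dx=W[...,0]-t[0]
    N=(d>0)&(dx>-.075)&(dx<-.02)&(abs(W[...,1]-t[1])<.022)&(W[...,2]>.05)&(W[...,2]<.1)
    m=N&(p.max(2).astype(int)-p.min(2)<35)
    if m.sum()>5: print(n,"head",m.sum(),rect(n,m,.073)[0],np.percentile(W[m][:,2],[10,50,90]).round(3))
    b,r=p[...,0],p[...,2]
    R=(abs(W[...,0]-.538)<.05)&(abs(W[...,1]+.325)<.045)&(W[...,2]>.075)&(W[...,2]<.1)&(b>150)&(r>180)
    if R.sum()>5: print(n,"roof",R.sum(),rect(n,R,.086)[0])
t=cv2.imread("pics/top4.png"); s=cv2.imread("pics/side4.png")
cv2.imwrite("pics/app.png",np.hstack([cv2.resize(t[150:250,370:470],(400,400),interpolation=2),cv2.resize(s[300:400,320:420],(400,400),interpolation=2)]))
E
```

```text
[ 0.58135953 -0.26134947  0.031405  ]
top head 30 [ 547.6 -259.    10.1   19.8   -0.7] [0.07  0.072 0.074]
top roof 315 [ 536.9 -323.5   60.5   36.8   -2.5]
side head 260 [ 533.2 -269.9   38.9   28.4    1. ] [0.059 0.071 0.073]
side roof 735 [ 537.  -327.9   64.    42.6    1.6]
```

View pics/app.png

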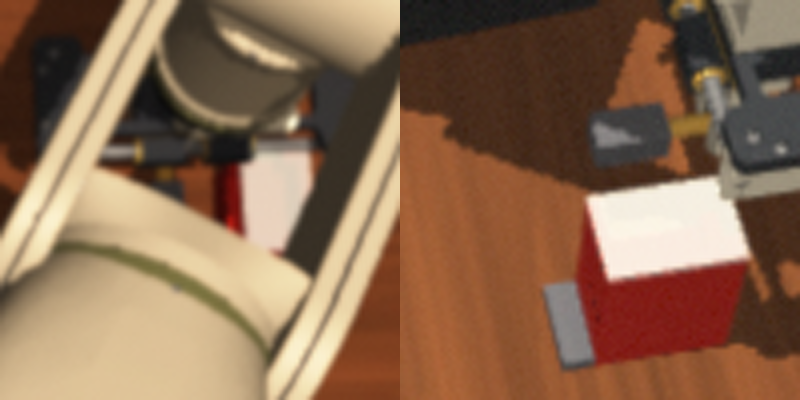

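Side view: head at right-crop (630,135), level with the bay and clear of the roof at (665,230). Shoulder is ≈12 mm behind mid-cheek. Sliding in towards -y.

>>> send_rows:
  plan:
    - [[0.95,0.002,-0.03,0,0],[0.95,0.004,-0.06,0,0],[0.95,0.006,-0.09,0,0],[0.95,0.007,-0.12,0,0],[0.95,0.008,-0.15,0,0],[0.95,0.009,-0.18,0,0],[0.95,0.01,-0.18,0,0],[0.95,0.01,-0.18,0,0]]

```text
t: 13.62
tool_pos: [0.5854, -0.2996, 0.034]
orientation: [0.035, -3.141, -0.0]
force: [0.3, 0.0, -0.9]
opening: 0.0087
gripper_force: 55.0
```

>>> send_rows:
  plan:
    - [[0.95,0.001,-0.02,0,0],[0.95,0.002,-0.04,0,0],[0.95,0.003,-0.06,0,0],[0.95,0.004,-0.08,0,0],[0.95,0.005,-0.1,0,0],[0.95,0.005,-0.1,0,0],[0.95,0.005,-0.1,0,0]]

```text
t: 14.2
tool_pos: [0.5864, -0.3194, 0.034]
orientation: [-0.036, 3.141, 0.0]
force: [0.3, -0.2, -1.2]
opening: 0.0082
gripper_force: 55.0
```

>>> send_rows:
  plan:
    - [[0.95,0,-0.005,0,0],[0.95,0,-0.01,0,0],[0.95,0,-0.015,0,0],[0.95,0,-0.02,0,0],[0.95,0,-0.02,0,0]]

```text
t: 14.62
tool_pos: [0.5865, -0.3233, 0.0341]
orientation: [0.036, -3.141, 0.0]
force: [0.1, -0.3, -2.0]
opening: 0.0086
gripper_force: 55.0
```

>>> send_rows:
  plan:
    - [[0.95,0,-0.005,0,0],[0.95,0,-0.01,0,0],[0.95,0,-0.015,0,0],[0.95,0,-0.015,0,0]]

```text
t: 14.95
tool_pos: [0.5864, -0.3264, 0.0341]
orientation: [0.036, -3.141, 0.0]
force: [-0.1, -0.9, -1.8]
opening: 0.0084
gripper_force: 55.0
```

>>> send_rows:
  plan:
    - [[0.95,0,-0.005,0,0],[0.95,0,-0.01,0,0],[0.95,0,-0.01,0,0]]

```text
t: 15.2
tool_pos: [0.5865, -0.3277, 0.0339]
orientation: [0.036, -3.141, -0.002]
force: [-0.6, 3.6, -1.0]
opening: 0.0085
gripper_force: 55.0
```

End wall felt (3.6 N). Backing off 1.5 mm and lowering.

>>> send_rows:
  plan:
    - [[0.95,0,0.01,0,0],[0.95,0,0.01,-0.01,0],[0.95,0,0.01,-0.02,0],[0.95,0,0.01,-0.03,0],[0.95,0,0.01,-0.04,0],[0.95,0,0.01,-0.05,0],[0.95,0,0.01,-0.05,0],[0.95,0,0.01,-0.05,0]]

```text
t: 15.87
tool_pos: [0.5863, -0.3261, 0.0237]
orientation: [0.036, -3.141, -0.0]
force: [-0.3, 0.3, -0.6]
opening: 0.0088
gripper_force: 55.0
```

>>> send_rows:
  plan:
    - [[0.95,0,0,-0.005,0],[0.95,0,0,-0.01,0],[0.95,0,0,-0.01,0],[0.95,0,0,-0.01,0]]

```text
t: 16.2
tool_pos: [0.5867, -0.3262, 0.0222]
orientation: [-0.037, 3.141, -0.0]
force: [0.6, -0.8, -0.9]
opening: 0.0085
gripper_force: 55.0
```

>>> send_rows:
  plan:
    - [[0.95,0,0,-0.005,0],[0.95,0,0,-0.01,0],[0.95,0,0,-0.01,0]]

```text
t: 16.45
tool_pos: [0.5869, -0.3264, 0.0212]
orientation: [-0.036, 3.14, -0.001]
force: [-1.7, 2.5, 6.4]
opening: 0.0088
gripper_force: 55.0
```

Seated (about 7 N). Releasing and rising.

>>> send_rows:
  plan:
    - [[0.75,0,0,0,0],[0.7,0,0,0,0],[0.6,0,0,0,0],[0.5,0,0,0,0],[0.4,0,0,0,0],[0.4,0,0,0,0],[0.4,0,0,0,0],[0.4,0,0,0.05,0],[0.4,0,0,0.15,0],[0.4,0,0,0.3,0],[0.4,0,0,0.5,0],[0.4,-0.1,0.2,0.6,0],[0.4,-0.2,0.5,0.6,0],[0.4,-0.2,0.8,0.6,0],[0.4,-0.2,0.9,0.6,0],[0.4,-0.2,0.9,0.6,0],[0.4,-0.2,0.9,0.6,0]]

```text
t: 17.87
tool_pos: [0.5464, -0.1416, 0.1413]
orientation: [-0.043, 3.14, 0.002]
force: [-0.2, -0.3, -0.4]
opening: 0.0275
gripper_force: 0.0
```

```bash
python3 - <<'E'
from h import *
for n in ("top","side"):
    p,d=viewer.read_camera(n); cv2.imwrite(f"pics/{n}5.png",p)
    v,u=np.mgrid[:480,:640]; W=pw(n,np.c_[u.ravel(),v.ravel()],d.ravel()).reshape(480,640,3)
    b,g,r=[p[...,i].astype(int) for i in range(3)]
    m=(d>0)&(W[...,2]>.035)&(W[...,2]<.075)&(W[...,0]>.565)&(W[...,0]<.64)&(abs(W[...,1]+.325)<.04)&(g>90)&(b<g-35)
    if m.sum()>4: print(n,m.sum(),rect(n,m,.055)[0],np.percentile(W[m],[10,50,90],axis=0).round(3).tolist())
    R=(abs(W[...,0]-.538)<.05)&(abs(W[...,1]+.325)<.045)&(W[...,2]>.075)&(W[...,2]<.1)&(b>150)&(r>180)
    if R.any(): print(n,"roof",rect(n,R,.086)[0])
t=cv2.imread("pics/top5.png"); s=cv2.imread("pics/side5.png")
cv2.imwrite("pics/done.png",np.hstack([cv2.resize(t[150:250,380:480],(400,400),interpolation=2),cv2.resize(s[310:410,335:435],(400,400),interpolation=2)]))
E
```

```text
top 57 [ 598.3 -324.3   39.3    8.9    1.7] [[0.581, -0.327, 0.053], [0.599, -0.324, 0.057], [0.614, -0.321, 0.059]]
top roof [ 539.2 -325.4   60.    40.9   -0.7]
side 106 [ 597.6 -328.5   36.5   11.4    0. ] [[0.583, -0.331, 0.051], [0.598, -0.329, 0.055], [0.612, -0.325, 0.058]]
side roof [ 537.3 -328.    64.8   42.9    1. ]
```

View pics/done.png

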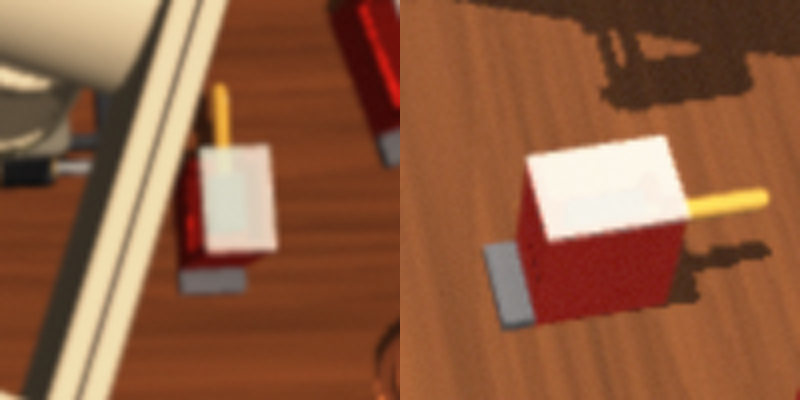

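The shank points straight out past the cheek at left-crop (220,110) and right-crop (730,203). It is level with its axis at ≈52 mm, and the shoulder is ≈7–8 mm behind mid-cheek, all within limits. The hand is clear, so I'm handing in.

```bash
python3 -c "
from plant import order; print(order.close_job())"
```

```text
the job is handed in; nothing more can be done
None
```

The cut-short middle pin was drawn out, laid on the mat, retaken by its shank and parked in the small red rack's notch. The last images put it within limits, and the job was handed in at about 18 s, though no verdict came back.

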